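Roll the core tube up to the bench stop

ROBOT

A 6-joint arm with a two-finger parallel gripper is mounted at the origin on a cart in front of the work surface, level with it; the furniture and walls round the work are solid. World frame = base frame: x ahead of the robot, y to its left, z up, the work surface at z = 0. Lengths are in mm, angles in rad, forces in N, time in s.
With the tool pointing down it reaches from about 350 to 775 mm from the base axis. Payload 7.3 kg.
Tool frame: the origin (TCP) lies at the very end of the fingers, on their centre line; the grasp point (between the pads) lies 19 mm behind it; z points along the fingers, y is the line along which they close (so a half turn about z gives the same grasp; the last joint's range is limited). The gripper opens to 92 mm and grips with 3 to 60 N. Pads are 19 mm wide; open, the fingers measure 130 mm over their backs; the gripper's body (75 mm by 190 mm) begins 47 mm behind the grasp point.
Start: joints at [0.966, 0.342, 1.524, -0, 1.275, -0.146], TCP at [232.497, 470.733, 226.741] pointing down, gripper open.
Joint ranges: [-2.53, 2.53], [-0.77, 2.02], [0.04, 2.7], [-1, 4.14], [0.28, 2.66], [-3.11, 3.11]. Speed limits (rad/s): [2.57, 2.57, 3.14, 3.14, 3.14, 3.14].

INTERFACE

Orientations are given as [roll, pitch, yaw] about the fixed x, y, z axes, in that order (R = Rz(yaw) Ry(pitch) Rx(roll)).
In Python, from plant import bot gives the robot as it stands.
- The arm moves only by the tool jog_arm, never from a script. Its argument "targets" is a list of rows, each an object with "xyz": the shift along the tool's x, y, z as a fraction of full scale, a list of three; "spin": the turn about the tool's z as a fraction of full scale. In form: [{"xyz": [x, y, z], "spin": spin}, ...]. A call has exactly 10 rows; each row shifts and turns the commanded pose from where the row before left it, along the tool's axes as they then stand; what a row does not reach is not made up. Full scale, the value 1, is 80 mm for a shift and 0.1 rad for a turn. A row lasts 1/8 s, in which the tool goes at most 62.5 mm and 10.7 degrees, less where a joint would pass 70% of its speed; a pose out of reach is approached as far as the arm can. A call with a number of a shift or a turn outside -1 to 1 is refused whole. A call with a gripper value outside its range is refused whole. "gripper" is the opening in per cent of the stroke, from 0 (shut) to 100 (fully open), set as the call begins (left out, the last holds). The fingers move at their own pace and stop on an object; the grip force is fixed at half the most. Time passes only in rows, so rows that do not move let the fingers close, or fill a call up. It gives the time, the measured TCP pose, the force, the opening and the grip force at its end, in the units of the state.
- bot.get_obs(): the state, without advancing time (a new reading comes with each control period).
- bot.capture(name): name is "scene" or "top"; returns the picture (420x560x3 uint8, blue, green, red); there is no depth.
- bot.get_calibration(name): a dict with "vfov" (degrees; the focal length in pixels is half the picture's height over the tangent of half this angle, whatever the lens; pixels are square), "cx", "cy" (the principal point, pixels), "k1" (the pictures are not rectified: a ray, as slopes to the right and down, at radius r is drawn at 1 + k1 r^2 times it, then the intrinsics apply), "eye" and "rotation" of the camera in the world. Camera axes: x right, y down, z forward; pixel columns grow to the right and rows downward; lengths in mm; the calibration is good to about 2 mm. A picture is of the moment at which its call begins. get_calibration takes no time and is no camera call.
- bot.close_job(): hands the job in; it is judged then, once.
The state is a dict: "time": time; "joint_positions": joint angles; "dq": joint speeds; "tau": joint torques, N m; "tool_pos": TCP position; "tcp_rot": TCP orientation; "contact_force": force on the tool from outside, world axes, zero at the start; "moment": the same for the moment, N m; "grip_width": finger opening in mm; "finger_force": force on a finger pad.
Only numpy, scipy, OpenCV 4.12 (cv2) and the standard library are available. Lean on these libraries where they do the work, as an engineer would, in place of code of your own. Each camera call takes 0.05 s, during which the arm holds its last target. There are 200 camera calls.

TASK

Two steel core-sample tubes lie loose on the worktop. Roll the longer one along the worktop, away from you, until it lies at rest along the rubber face of the low stop bar, and let go of it. Roll it rather than dragging it, do not lift it, and leave the shorter tube and the white sample pot beside it where they are.

Things in the scene. Friction and masses are not known exactly. Their poses are not given: they have to be found in the camera images.
- tube_long_center (a point): centre of the longer steel tube: plain round tube lying on its side, 44 mm diameter, 130 mm long, about 0.3 kg, grey plugs in both ends (they stick out 6 mm more); its y axis is the tube's long axis; its z axis points up at the start and turns over as the tube rolls. It lies about parallel to the stop bar, on the robot's side of it, with 45 to 95 mm of free worktop between tube and bar. It rolls easily and soon stops by itself when let go
- tube_short_center (a point): centre of the shorter steel tube, the same but 75 mm long, lying to the left or right of the longer one; leave it alone
- stop_face (a point): middle of the rubber front face of the stop bar, 22 mm above the worktop; the bar is aluminium, 240 mm long, 30 mm high, fixed to the worktop, with two black screw knobs behind it. x points away from the robot, square into the face; y runs along the bar; the tube touches the face when its centre is at x = -22 mm here
- pot: white sample pot with a lid, 44 mm wide, 58 mm tall, origin under its centre; stands on the other side from the shorter tube; leave it alone

How it is judged:
By the outcome, as a careful person would: the job done as asked, in the order asked, and still so for the second after the job is handed in, with the robot touching nothing.
It also fails if it takes over 40 s, if anything falls off the work surface, if the arm or the gripper's body presses on something with over 40 N, if the wrist force passes 120 N, or if a joint passes its speed limit or range.

## Working session

There is one attempt and no reset: what is moved stays moved. The work goes in short steps, Python scripts to look and compute and a tool call to move; the robot and the scene stay as the last step left them, time stands still between calls to the robot, and variables do not carry over. Pictures are saved under pics/ and viewed, at most 10 in all, crops included, and the job is handed in when it is done.

Besides the shell and the picture viewer there is one more tool, called after ">>>" as name([rows], argument=value, ...), one row to a line, values as JSON. jog_arm: Moves the arm, as the interface text tells. Shift numbers are shares of 80 mm and turn numbers shares of 0.1 rad, none past 1 either way. Its arguments: {"type":"object","properties":{"targets":{"type":"array","items":{"type":"object","properties":{"xyz":{"type":"array","items":{"type":"number"}},"spin":{"type":"number"}}}},"gripper":{"type":"number"}},"required":["targets"]}

```bash
mkdir -p pics; cat > h.py <<'E'
import numpy as np, cv2
from plant import bot
def px2w(name,uv,z=0):
    c=bot.get_calibration(name); f=210/np.tan(np.radians(c["vfov"])/2)
    d=(np.array(uv,float)-[c["cx"],c["cy"]])/f
    s=d.copy()
    for _ in range(30): s=d/(1+c["k1"]*(s**2).sum(-1,keepdims=True))
    r=np.c_[s,np.ones(len(s))]@np.array(c["rotation"]).T
    e=np.array(c["eye"]); z=np.asarray(z,float)*np.ones(len(s))
    return e+r*((z-e[2])/r[:,2])[:,None]
E
python3 - <<'E'
from h import *
for n in("top","scene"):
    cv2.imwrite(f"pics/{n}0.png",bot.capture(n)); print(n,bot.get_calibration(n))
o=bot.get_obs(); print(o["time"],o["tool_pos"],o["tcp_rot"],o["grip_width"])
E
```

```text
top {'vfov': 47.78205871673206, 'cx': 280.7274407417115, 'cy': 205.97991768229755, 'k1': 0.03694315075443914, 'eye': array([ 445.08805844,   91.51690245, 1000.54454901]), 'rotation': array([-3.01563003,  0.0178846 , -1.59275864])}
scene {'vfov': 46.101575433547694, 'cx': 270.63038087671333, 'cy': 201.7239166105359, 'k1': -0.09130813565628941, 'eye': array([  -5.59102951, -689.78579928,  574.50725061]), 'rotation': array([-2.04944642e+00, -9.80272220e-04, -6.21891163e-01])}
0.1 [232.29283632 470.42782939 226.13391707] [-3.14028983e+00 -1.80614779e-04  2.68279784e+00] 91.6496800154542
```

View pics/top0.png

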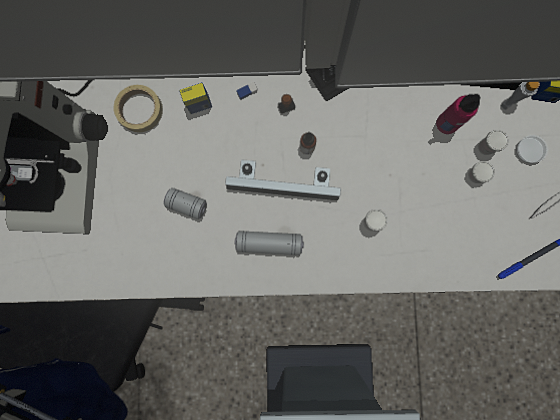

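View pics/scene0.png

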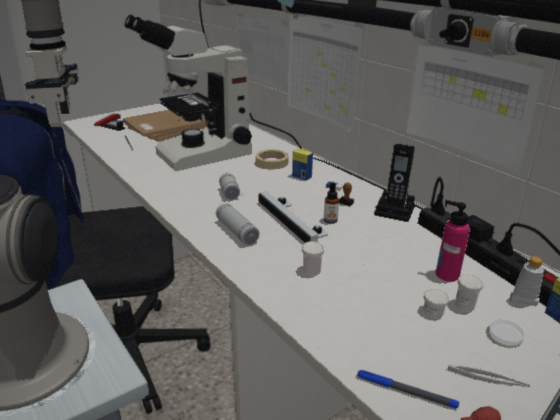

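The top view shows the long tube at about (269,243), the short tube at (186,204), the bar from (226,183) to (340,195), and the pot at (375,220). The rotation is given as rpy, so I'll fix the helper and enlarge a crop.

```bash
sed -i 's/np.array(c\["rotation"\]).T/R.from_euler("xyz",c["rotation"]).as_matrix().T/; 1i from scipy.spatial.transform import Rotation as R' h.py
python3 - <<'E'
from h import *
im=cv2.imread("pics/top0.png")[150:270,150:310+90]
im=cv2.resize(im[:, :250],None,fx=3.2,fy=3.2,interpolation=cv2.INTER_CUBIC); cv2.imwrite("pics/crop0.png",im); print(im.shape)
print(px2w("top",[[269,243],[186,204],[226,183],[340,195]],[22,22,30,30]).round(1))
E
```

```text
(384, 800, 3)
[[493.1 132.1  22. ]
 [578.3 303.8  22. ]
 [619.3 218.9  30. ]
 [588.2 -16.7  30. ]]
```

View pics/crop0.png

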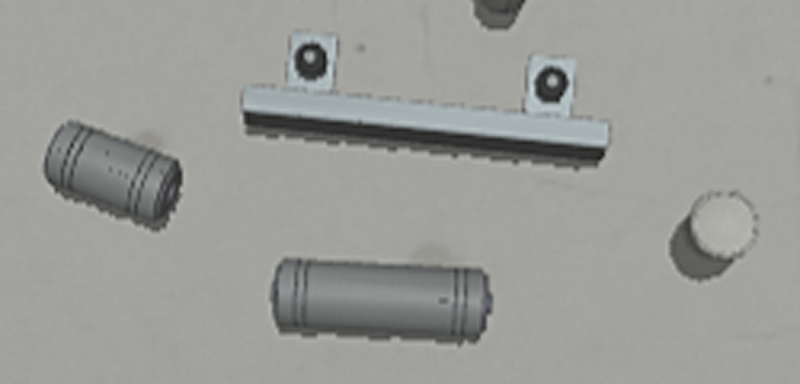

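The crop shows the bar's top front edge from (244,113) to (607,148), the tube axis from (280,296) to (484,305), and the pot to the right at (722,225).

```bash
python3 - <<'E'
from h import *
f=lambda p:(np.array(p,float)+.5)/3.2-.5+150
bar=px2w("top",f([[244,113],[607,148]]),30)
bot_=px2w("top",f([[246,131],[604,164]]),10)
ax=px2w("top",f([[273,296],[491,305]]),22)
sh=px2w("top",f([[60,160],[168,195]]),22)
pot=px2w("top",f([[722,225]]),58)
ang=lambda a:np.arctan2(*(a[0]-a[1])[[1,0]])
for n,a in(("bar",bar),("barlow",bot_),("tube",ax),("short",sh),):
    print(n,a.round(1).tolist(),"len",np.linalg.norm(a[0]-a[1]).round(1),"mid",a.mean(0).round(1),"dir",ang(a).round(3))
t=ang(bar); n=np.array([np.sin(t),-np.cos(t)]); print("normal",n,"dist along normal & lateral", [(ax[i]-bar.mean(0))[:2]@n for i in(0,1)],(ax.mean(0)-bar.mean(0))[:2]@[np.cos(t),np.sin(t)])
print("pot",pot)
o=bot.get_obs();m=R.from_euler("xyz",o["tcp_rot"]).as_matrix();print(m.round(3),o["tool_pos"],o["joint_positions"])
E
```

```text
bar [[615.1, 219.1, 30.0], [586.4, -15.2, 30.0]] len 236.1 mid [600.8 102.   30. ] dir 1.449
barlow [[606.5, 220.5, 10.0], [578.7, -15.1, 10.0]] len 237.3 mid [592.6 102.7  10. ] dir 1.453
tube [[496.4, 202.4, 22.0], [487.4, 62.1, 22.0]] len 140.6 mid [491.9 132.2  22. ] dir 1.507
short [[588.4, 340.6, 22.0], [563.7, 270.1, 22.0]] len 74.7 mid [576.  305.4  22. ] dir 1.234
normal [ 0.99255737 -0.12177792] dist along normal & lateral [np.float64(-115.76441767252224), np.float64(-107.61484377134117)] 16.775176731288607
pot [[532.24680434 -81.46572046  58.        ]]
[[-0.897  0.443 -0.001]
 [ 0.443  0.897 -0.001]
 [ 0.    -0.001 -1.   ]] [232.29283632 470.42782939 226.13391707] [ 9.65995950e-01  3.42632669e-01  1.52489602e+00 -1.13430518e-05
  1.27537920e+00 -1.46002370e-01]
```

>>> jog_arm([
  {"xyz": [0, 0, 0], "spin": -0.99},
  {"xyz": [0, 0, 0], "spin": -0.99},
  {"xyz": [0, 0, 0], "spin": -0.99},
  {"xyz": [0, 0, 0], "spin": -0.98},
  {"xyz": [-0.375, -0.5, 0], "spin": 0},
  {"xyz": [-0.375, -0.5, 0], "spin": 0},
  {"xyz": [-0.375, -0.5, 0], "spin": 0},
  {"xyz": [-0.375, -0.5, 0], "spin": 0},
  {"xyz": [-0.375, -0.5, 0], "spin": 0},
  {"xyz": [-0.375, -0.5, 0], "spin": 0},
], gripper=60)

```text
time: 1.35
tool_pos: [397.3, 218.2, 226.5]
tcp_rot: [-3.142, -0.0, 3.078]
contact_force: [0.5, 0.5, 0.0]
grip_width: 54.8
finger_force: 0.0
```

>>> jog_arm([
  {"xyz": [-0.388, -0.333, 0], "spin": 0},
  {"xyz": [-0.388, -0.333, 0], "spin": 0},
  {"xyz": [-0.388, -0.333, 0], "spin": 0},
  {"xyz": [0, 0, 0.5], "spin": 0},
  {"xyz": [0, 0, 0.5], "spin": 0},
  {"xyz": [0, 0, 0.5], "spin": 0},
  {"xyz": [0, 0, 0.4], "spin": 0},
  {"xyz": [0, 0, 0.24], "spin": 0},
  {"xyz": [0, 0, 0], "spin": 0},
  {"xyz": [0, 0, 0], "spin": 0},
])

```text
time: 2.6
tool_pos: [485.1, 134.1, 56.1]
tcp_rot: [3.141, 0.001, 3.078]
contact_force: [0.6, -0.2, 0.1]
grip_width: 54.9
finger_force: 0.0
```

```bash
python3 - <<'E'
from h import *
im=bot.capture("scene")[130:290,170:380]
cv2.imwrite("pics/s1.png",cv2.resize(im,None,fx=3.5,fy=3.5,interpolation=cv2.INTER_CUBIC))
print(bot.get_obs()["contact_force"])
E
```

```text
[ 1.17147032 -0.34926378  0.03298363]
```

View pics/s1.png

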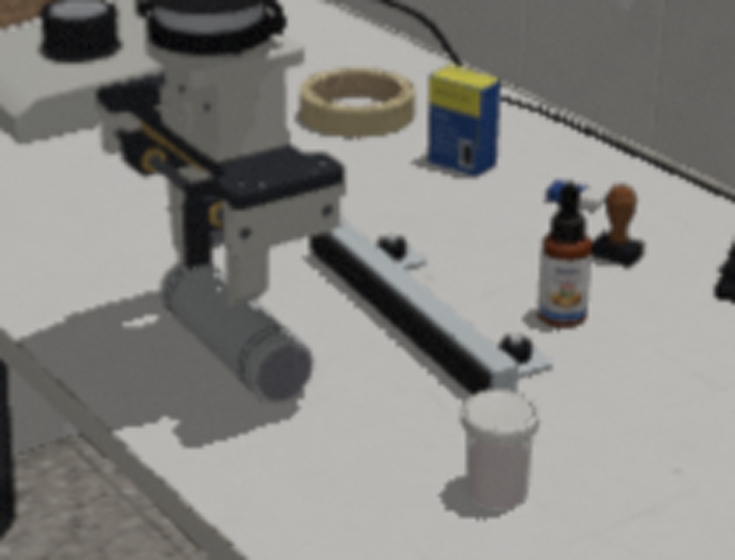

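The fingers sit above the tube. Its near end cap is at about (283,372) in the crop, and the bar's rubber face and the pot are clear. Next I'll lower gently to contact.

>>> jog_arm([
  {"xyz": [0, 0, 0.06], "spin": 0},
  {"xyz": [0, 0, 0.04], "spin": 0},
  {"xyz": [0, 0, 0.04], "spin": 0},
  {"xyz": [0, 0, 0.01], "spin": 0},
  {"xyz": [0, 0, 0.006], "spin": 0},
  {"xyz": [0, 0, 0.006], "spin": 0},
  {"xyz": [0, 0, 0], "spin": 0},
  {"xyz": [0, 0, 0], "spin": 0},
  {"xyz": [0, 0, 0], "spin": 0},
  {"xyz": [0, 0, 0], "spin": 0},
])

```text
time: 3.9
tool_pos: [486.1, 134.0, 43.9]
tcp_rot: [3.141, 0.004, 3.078]
contact_force: [-0.5, -1.3, 10.1]
grip_width: 55.0
finger_force: 5.0
```

```bash
python3 - <<'E'
from h import *
print(px2w("scene",[[250.9,236.3]],22)); print(bot.get_obs()["contact_force"])
E
```

```text
[[487.05214219  69.15874386  22.        ]]
[-0.50985523 -1.33467034 10.05205119]
```

>>> jog_arm([
  {"xyz": [-0.04, 0, 0], "spin": 0.04},
  {"xyz": [-0.07, 0, 0], "spin": 0.04},
  {"xyz": [-0.08, 0, 0], "spin": 0.04},
  {"xyz": [-0.08, 0, 0], "spin": 0.04},
  {"xyz": [-0.05, 0, 0], "spin": 0.04},
  {"xyz": [-0.03, 0, 0], "spin": 0.04},
  {"xyz": [0, 0, 0], "spin": 0},
  {"xyz": [0, 0, 0], "spin": 0},
  {"xyz": [0, 0, 0], "spin": 0},
  {"xyz": [0, 0, 0], "spin": 0},
])

```text
time: 5.15
tool_pos: [514.1, 131.9, 44.0]
tcp_rot: [3.141, 0.004, 3.054]
contact_force: [0.2, -1.1, 10.6]
grip_width: 55.1
finger_force: 4.9
```

```bash
python3 - <<'E'
from h import *
im=bot.capture("scene")[130:290,170:380]
cv2.imwrite("pics/s2.png",cv2.resize(im,None,fx=3.5,fy=3.5,interpolation=cv2.INTER_CUBIC))
print(bot.get_obs()["contact_force"])
E
```

```text
[-0.23215253 -0.99468434 10.0644129 ]
```

View pics/s2.png

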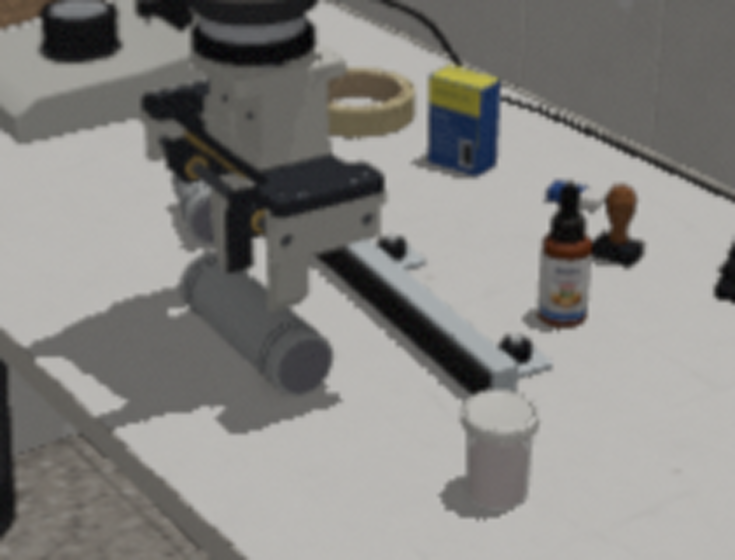

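The end cap has moved to (304,364), which matches about 14 mm of rolling. I'll repeat the strokes: lift, go back 14 mm, lower, roll 28 mm.

>>> jog_arm([
  {"xyz": [0, 0, -0.08], "spin": 0},
  {"xyz": [0.175, 0, 0], "spin": -0.12},
  {"xyz": [0, 0, 0.05], "spin": 0},
  {"xyz": [0, 0, 0.03], "spin": 0},
  {"xyz": [-0.04, 0, 0], "spin": 0.04},
  {"xyz": [-0.08, 0, 0], "spin": 0.05},
  {"xyz": [-0.1, 0, 0], "spin": 0.06},
  {"xyz": [-0.08, 0, 0], "spin": 0.05},
  {"xyz": [-0.05, 0, 0], "spin": 0.04},
  {"xyz": [0, 0, 0], "spin": 0},
])

```text
time: 6.45
tool_pos: [528.6, 131.0, 43.9]
tcp_rot: [3.141, 0.004, 3.042]
contact_force: [0.7, 0.1, 11.4]
grip_width: 54.9
finger_force: 6.0
```

>>> jog_arm([
  {"xyz": [0, 0, -0.08], "spin": 0},
  {"xyz": [0.175, 0, 0], "spin": -0.12},
  {"xyz": [0, 0, 0.05], "spin": 0},
  {"xyz": [0, 0, 0.03], "spin": 0},
  {"xyz": [-0.04, 0, 0], "spin": 0.04},
  {"xyz": [-0.08, 0, 0], "spin": 0.05},
  {"xyz": [-0.1, 0, 0], "spin": 0.06},
  {"xyz": [-0.08, 0, 0], "spin": 0.05},
  {"xyz": [-0.05, 0, 0], "spin": 0.04},
  {"xyz": [0, 0, 0], "spin": 0},
])

```text
time: 7.7
tool_pos: [543.0, 129.9, 44.0]
tcp_rot: [3.14, 0.005, 3.03]
contact_force: [0.5, 1.6, 11.1]
grip_width: 55.1
finger_force: 5.5
```

```bash
python3 - <<'E'
from h import *
im=bot.capture("scene")[130:290,170:380]
cv2.imwrite("pics/s3.png",cv2.resize(im,None,fx=3.5,fy=3.5,interpolation=cv2.INTER_CUBIC))
print(bot.get_obs()["contact_force"])
E
```

```text
[ 0.20089442  2.18809413 10.74635625]
```

View pics/s3.png

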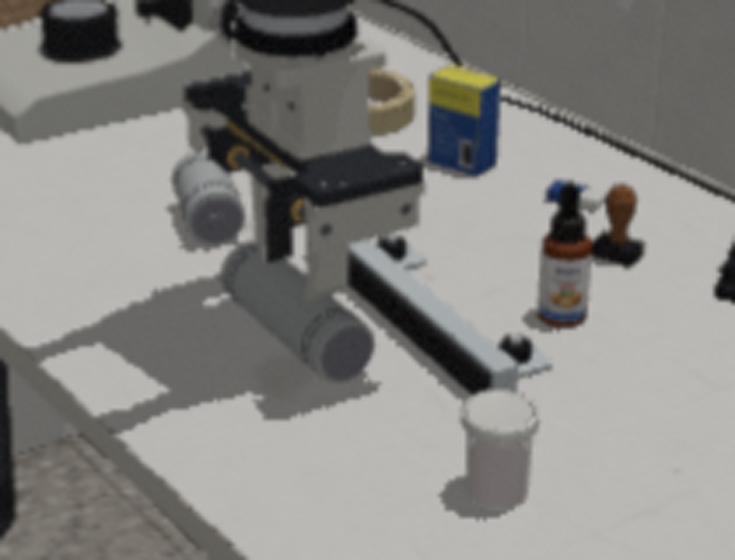

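The end cap is now at (347,348), the tube is almost parallel to the bar, and the pot and short tube haven't moved. Two more strokes.

>>> jog_arm([
  {"xyz": [0, 0, -0.08], "spin": 0},
  {"xyz": [0.175, 0, 0], "spin": -0.12},
  {"xyz": [0, 0, 0.05], "spin": 0},
  {"xyz": [0, 0, 0.03], "spin": 0},
  {"xyz": [-0.04, 0, 0], "spin": 0.04},
  {"xyz": [-0.08, 0, 0], "spin": 0.04},
  {"xyz": [-0.1, 0, 0], "spin": 0.04},
  {"xyz": [-0.08, 0, 0], "spin": 0.04},
  {"xyz": [-0.05, 0, 0], "spin": 0.04},
  {"xyz": [0, 0, 0], "spin": 0},
])

```text
time: 9.0
tool_pos: [557.0, 128.6, 44.0]
tcp_rot: [3.14, 0.005, 3.022]
contact_force: [0.4, 3.5, 10.5]
grip_width: 55.0
finger_force: 5.2
```

>>> jog_arm([
  {"xyz": [0, 0, -0.08], "spin": 0},
  {"xyz": [0.175, 0, 0], "spin": -0.1},
  {"xyz": [0, 0, 0.05], "spin": 0},
  {"xyz": [0, 0, 0.03], "spin": 0},
  {"xyz": [-0.04, 0, 0], "spin": 0.04},
  {"xyz": [-0.08, 0, 0], "spin": 0.04},
  {"xyz": [-0.1, 0, 0], "spin": 0.04},
  {"xyz": [-0.08, 0, 0], "spin": 0.04},
  {"xyz": [-0.05, 0, 0], "spin": 0.04},
  {"xyz": [0, 0, 0], "spin": 0},
])

```text
time: 10.25
tool_pos: [570.9, 127.1, 44.0]
tcp_rot: [3.14, 0.005, 3.012]
contact_force: [0.9, 2.9, 10.3]
grip_width: 55.2
finger_force: 5.0
```

```bash
python3 - <<'E'
from h import *
im=bot.capture("scene")[170:270,210:350]
cv2.imwrite("pics/s4.png",cv2.resize(im,None,fx=5.5,fy=5.5,interpolation=cv2.INTER_CUBIC))
print(bot.get_obs()["contact_force"], px2w("scene",[[170+347/3.5,130+348/3.5]],22))
E
```

```text
[0.59442897 3.7435145  9.74737896] [[535.61952629  69.95741164  22.        ]]
```

View pics/s4.png

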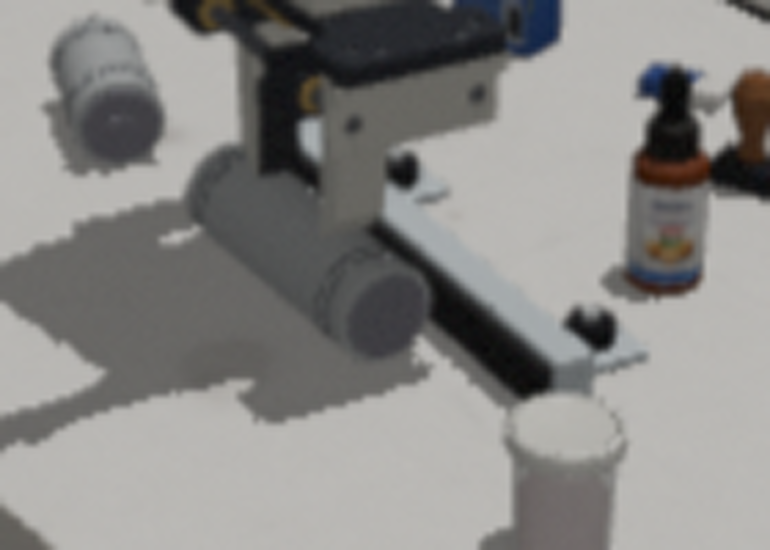

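The end cap is at crop (388,315), close to the bar with roughly a 10 mm gap left. One more stroke, watching the force.

>>> jog_arm([
  {"xyz": [0, 0, -0.08], "spin": 0},
  {"xyz": [0.175, 0, 0], "spin": -0.1},
  {"xyz": [0, 0, 0.05], "spin": 0},
  {"xyz": [0, 0, 0.03], "spin": 0},
  {"xyz": [-0.04, 0, 0], "spin": 0},
  {"xyz": [-0.07, 0, 0], "spin": 0},
  {"xyz": [-0.07, 0, 0], "spin": 0},
  {"xyz": [-0.07, 0, 0], "spin": 0},
  {"xyz": [-0.06, 0, 0], "spin": 0},
  {"xyz": [-0.04, 0, 0], "spin": 0},
])

```text
time: 11.55
tool_pos: [578.3, 125.7, 43.7]
tcp_rot: [-3.141, -0.01, 3.022]
contact_force: [-20.0, 3.2, 25.3]
grip_width: 55.3
finger_force: 12.7
```

```bash
python3 - <<'E'
from h import *
im=bot.capture("scene")[170:270,210:350]
cv2.imwrite("pics/s5.png",cv2.resize(im,None,fx=5.5,fy=5.5,interpolation=cv2.INTER_CUBIC))
print(bot.get_obs()["contact_force"], px2w("scene",[[280.5,227.3]],22))
E
```

```text
[-18.53229362   2.90965202  24.48684715] [[561.40077623  62.87267936  22.        ]]
```

View pics/s5.png

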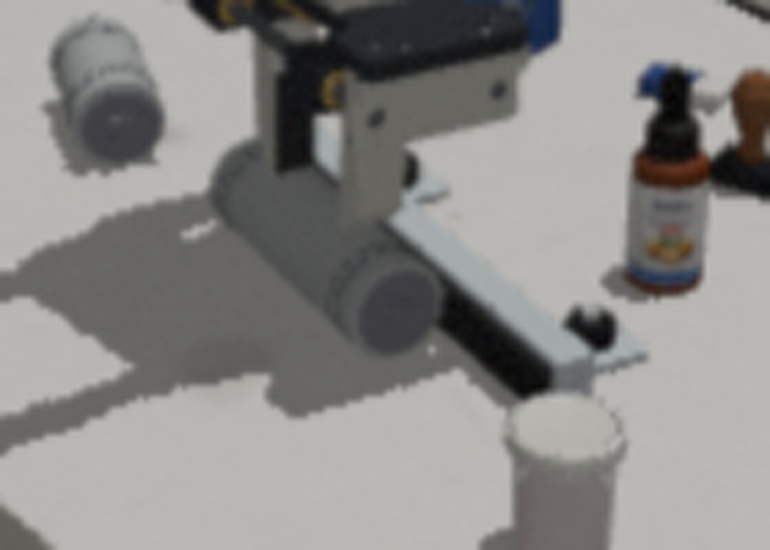

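The force of −20 N in x shows the tube is against the rubber. I'll lift straight off, back away and check from the top.

>>> jog_arm([
  {"xyz": [0, 0, -0.01], "spin": 0},
  {"xyz": [0, 0, -0.02], "spin": 0},
  {"xyz": [0, 0, -0.1], "spin": 0},
  {"xyz": [0, 0, -0.4], "spin": 0},
  {"xyz": [0, 0, -0.6], "spin": 0},
  {"xyz": [0, 0, -0.6], "spin": 0},
  {"xyz": [0.6, 0, -0.2], "spin": 0},
  {"xyz": [0.6, 0, 0], "spin": 0},
  {"xyz": [0.6, 0, 0], "spin": 0},
  {"xyz": [0.6, 0, 0], "spin": 0},
])

```text
time: 12.85
tool_pos: [390.6, 147.8, 197.3]
tcp_rot: [3.141, 0.001, 3.021]
contact_force: [-0.4, 0.0, 0.2]
grip_width: 55.2
finger_force: 0.0
```

```bash
python3 - <<'E'
from h import *
a=bot.capture("top");cv2.imwrite("pics/top6.png",a)
cv2.imwrite("pics/s6.png",cv2.resize(np.vstack([a[150:250,150:400],bot.capture("scene")[165:255,200:450]][:1]),None,fx=3.2,fy=3.2,interpolation=cv2.INTER_CUBIC))
print(bot.get_obs()["contact_force"])
E
```

```text
[ 0.7482028  -0.2462079   0.39302668]
```

View pics/s6.png

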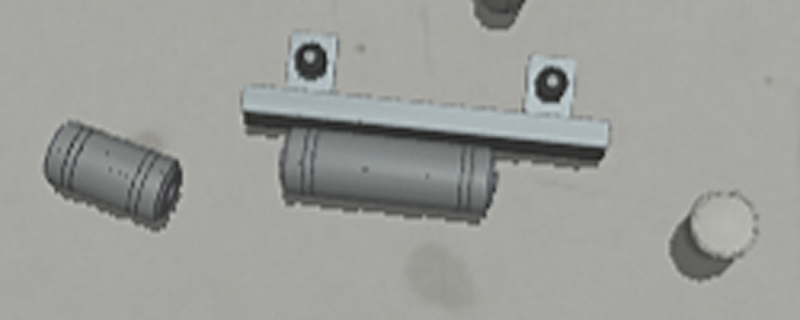

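The tube lies at the bar with its lower edge from (283,202) to (485,219), and the short tube and pot haven't moved. I'll measure the residual gap and angle by edge fitting.

```bash
python3 - <<'E'
from h import *
for fn,r in(("top6",(195,222)),("top0",(236,262))):
    g=cv2.cvtColor(cv2.imread(f"pics/{fn}.png"),6).astype(float)
    out={}
    for nm,(a,b),sg,cols in(("tubelow",r,1,range(250,292)if fn=="top6" else range(248,288)),("bartop",(170,200),-1,range(232,336))):
        P=[]
        for c in cols:
            d=sg*np.diff(g[a:b,c]); k=d.argmax(); 
            w=np.clip(d[max(k-1,0):k+2],0,None); P.append([c,a+.5+(w*np.arange(max(k-1,0),k+2)[:len(w)]).sum()/w.sum()])
        P=np.array(P); m,q=np.polyfit(*P.T,1); e=abs(P[:,1]-m*P[:,0]-q)<.7; m,q=np.polyfit(*P[e].T,1)
        c=np.array([cols[0],cols[-1]]); W=px2w("top",np.c_[c,m*c+q],22 if nm=="tubelow" else 30)
        out[nm]=W; print(fn,nm,round(m,4),e.sum(),len(e),W.round(1).tolist(),"dir",np.arctan2(*(W[0]-W[1])[[1,0]]).round(4))
g=cv2.cvtColor(cv2.imread("pics/top6.png"),6)
for c in(228,236,243,255,270,285,294,298,310,325):print(c,g[176:206,c].tolist())
E
```

```text
top6 tubelow 0.0986 40 42 [[552.8, 170.5, 22.0], [542.3, 85.6, 22.0]] dir 1.4482
top6 bartop 0.1014 38 104 [[615.2, 206.5, 30.0], [588.0, -6.3, 30.0]] dir 1.4437
top0 tubelow 0.0639 35 40 [[471.6, 175.8, 22.0], [464.7, 95.7, 22.0]] dir 1.4848
top0 bartop 0.1013 38 104 [[615.2, 206.5, 30.0], [588.1, -6.4, 30.0]] dir 1.4438
228 [157, 163, 173, 170, 171, 174, 179, 186, 146, 64, 49, 51, 46, 77, 94, 85, 138, 170, 168, 167, 167, 166, 165, 166, 165, 166, 167, 166, 165, 166]
236 [163, 165, 170, 170, 169, 171, 174, 180, 182, 132, 50, 52, 51, 45, 81, 98, 85, 138, 172, 168, 169, 171, 172, 174, 174, 175, 175, 175, 175, 176]
243 [182, 165, 165, 174, 172, 168, 171, 176, 181, 158, 96, 49, 50, 56, 97, 119, 124, 130, 135, 137, 140, 143, 143, 144, 116, 114, 136, 129, 124, 114]
255 [161, 166, 146, 147, 169, 172, 172, 171, 176, 179, 179, 130, 46, 50, 46, 89, 116, 121, 128, 131, 134, 139, 142, 144, 143, 142, 138, 132, 125, 120]
270 [166, 166, 167, 169, 146, 158, 179, 175, 174, 177, 180, 187, 162, 93, 44, 48, 67, 100, 115, 122, 128, 130, 135, 140, 146, 148, 149, 146, 138, 130]
285 [166, 166, 165, 166, 165, 159, 161, 174, 178, 177, 178, 178, 182, 185, 134, 46, 48, 47, 84, 110, 117, 124, 126, 130, 136, 140, 146, 153, 155, 148]
294 [166, 166, 166, 167, 166, 167, 146, 154, 178, 179, 180, 178, 177, 184, 184, 131, 45, 50, 47, 77, 99, 97, 95, 87, 91, 100, 91, 95, 121, 129]
298 [167, 166, 166, 166, 165, 166, 168, 153, 163, 180, 180, 179, 177, 180, 191, 154, 70, 47, 47, 68, 88, 101, 113, 117, 122, 125, 131, 137, 144, 153]
310 [167, 168, 167, 167, 168, 167, 167, 169, 149, 164, 184, 178, 178, 177, 179, 187, 166, 98, 45, 52, 49, 59, 85, 93, 99, 146, 170, 166, 166, 165]
325 [54, 55, 49, 38, 135, 179, 183, 189, 187, 180, 175, 177, 181, 179, 179, 179, 183, 190, 141, 49, 49, 51, 48, 81, 98, 88, 141, 173, 167, 166]
```

```bash
python3 - <<'E'
from h import *
s=bot.capture("scene"); cv2.imwrite("pics/scene7.png",s)
n=cv2.resize(s[170:270,210:350],None,fx=5.5,fy=5.5,interpolation=cv2.INTER_CUBIC)
cv2.imwrite("pics/s7.png",n)
t=cv2.imread("pics/s5.png")[245:365,345:450]
r=cv2.matchTemplate(n[200:420,300:520],t,cv2.TM_CCOEFF_NORMED);_,v,_,p=cv2.minMaxLoc(r);print(v,p,"shift",p[0]+300-345,p[1]+200-245)
print(px2w("scene",[[210+397/5.5,170+308/5.5]],22))
# rubber face lower edge points seen in s5: right corner
print(px2w("scene",[[210+521/5.5,170+397/5.5]],0),px2w("scene",[[210+553/5.5,170+362/5.5]],30))
E
```

```text
0.750128448009491 (48, 46) shift 3 1
[[567.84341864  65.2761112   22.        ]]
[[588.69802643  10.49127534   0.        ]] [[583.65566595 -13.61284115  30.        ]]
```

View pics/s7.png

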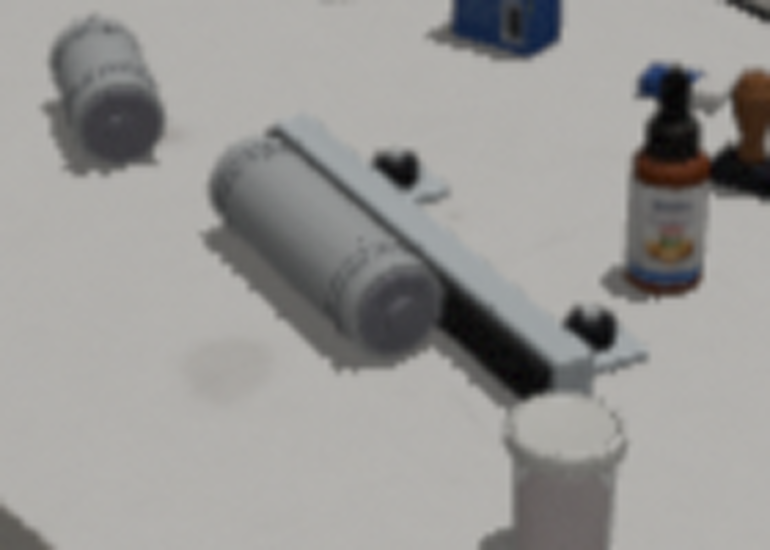

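The tube hasn't rolled back since the fingers let go: the cap shifted less than 1 px. It lies flush along the black rubber, and the short tube and pot are untouched.

```bash
python3 -c "
from plant import bot
print(bot.close_job())"
```

```text
the job is handed in; nothing more can be done
None
```

I rolled the longer tube to the stop bar in six strokes from above and let go; it lies at rest along the rubber face, parallel within about 0.3° in the last top picture, the short tube and pot look unmoved, and the job is handed in (about 13 s of the 40 s used, result not shown).

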